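Open the stock box's combination padlock and hold it up

ROBOT

A 6-joint arm with a two-finger parallel gripper is mounted at the origin on the work surface. World frame = base frame: x ahead of the robot, y to its left, z up, the work surface at z = 0. Lengths are in m, angles in degrees, forces in N, time in s.
With the tool pointing down it reaches from about 0.4 to 0.825 m from the base axis. Payload 7 kg.
Tool frame: the origin (TCP) lies on the centre line of the jaws, within the pads' length; the fingertips stand 14 mm ahead of it and the grasp point (between the pads) lies 5 mm behind it; z points along the fingers, y is the line along which they close (so a half turn about z gives the same grasp; the last joint's range is limited). The gripper opens to 88 mm and grips with 3 to 60 N. Pads are 19 mm wide; open, the fingers measure 130 mm over their backs; the gripper's body (78 mm by 193 mm) begins 47 mm behind the grasp point.
Start: joints at [87.038, 20.546, 0.682, 0, -70.136, -16.507], TCP at [0.225, 0.636, 0.241] pointing down, gripper open.
Joint ranges: [-176.03, 176.03], [-82.01, 121.73], [-58.28, 71.71], [-173.87, 95.51], [-174.79, -0.11], [-173.66, 173.66]. Speed limits (degrees/s): [136.94, 136.94, 172.46, 180, 180, 180].

INTERFACE

Orientations are given as [roll, pitch, yaw] about the fixed x, y, z axes, in that order (R = Rz(yaw) Ry(pitch) Rx(roll)).
In Python, from plant import r gives the robot as it stands.
- The arm moves only by the tool send_rows, never from a script. Its argument "steps" is a list of rows, each an object with "dp": the shift along the tool's x, y, z in mm, a list of three; "roll": the turn about the tool's z in rad; "jaw": the opening in per cent of the stroke, from 0 (shut) to 100 (fully open). In form: [{"dp": [tx, ty, tz], "roll": roll, "jaw": jaw}, ...]. A call has 1 to 5 rows; each row is the pose to reach, as a shift and turn from the pose commanded when the call began, along the tool's axes at that moment; what a row does not reach only later rows make up. A row lasts 1/8 s, in which the tool goes at most 62.5 mm and 10.7 degrees, less where a joint would pass 70% of its speed; a pose out of reach is approached as far as the arm can. A call with a gripper value outside its range is refused whole. The fingers move at their own pace and stop on an object; "newtons" is the grip in N (left out, the last holds). Time passes only in rows, so rows that repeat a pose let the fingers close. It gives the time, the measured TCP pose, the force, the opening and the grip force at its end, in the units of the state.
- r.get_state(): the state, without advancing time (a new reading comes with each control period).
- r.capture(name): name is "scene" or "top"; returns a dict with "image" (384x512x3 uint8, blue, green, red), "K" (3x3 intrinsics, pixels), "dist" ([k1, k2, p1, p2, k3] as OpenCV has them; the pictures are not rectified), "rvec" (rotation vector, rad) and "tvec" (3), from world to camera coordinates, as OpenCV has them. Camera axes: x right, y down, z forward; pixel columns grow to the right and rows downward; lengths in m; the calibration is good to about 2 mm. A picture is of the moment at which its call begins. There is no depth.
- r.close_job(): hands the job in; it is judged then, once.
The state is a dict: "time_s": time; "joints": joint angles; "qd": joint speeds; "joint_torque": joint torques, N m; "tcp_pos": TCP position; "eef_rot": TCP orientation; "contact_force": force on the tool from outside, world axes, zero at the start; "moment": the same for the moment, N m; "gripper_width": finger opening in m; "gripper_force": force on a finger pad.
Only numpy, scipy, OpenCV 4.12 (cv2) and the standard library are available. Lean on these libraries where they do the work, as an engineer would, in place of code of your own. Each camera call takes 0.05 s, during which the arm holds its last target. There are 200 camera calls.

TASK

Lay the locked brass padlock that stands on the bench down on its back in the wooden cradle, dial up and shackle over the cradle's end stop; then turn its dial, feeling the clicks, to its number, the two o'clock click (twelve o'clock is towards the shackle), and pull the shackle fully open. Lift the open lock out and finish while holding it motionless in the gripper, with at least 10 cm of air under it and touching nothing else: do not put it down or let go. Leave the cup, the file and the spray can where they are.

Things in the scene. Friction and masses are not known exactly. Their poses are not given: they have to be found in the camera images.
- lock: locked combination padlock: brass case 54 mm wide (its y), 30 deep (x), 60 tall (z), long steel shackle; 0.34 to 0.55 kg in all. Origin: centre of the case; z points to the shackle, x out of the dial face. It starts standing on its foot on the bench, z up. Lying on its back its x points up and its centre is 15 mm above what it lies on
- lock_foot (a point): centre of the flat foot of the case, 30 mm below the case centre along the lock's z; same axes as the lock
- shackle_legs (a point): midway between the shackle's two straight legs, 54 mm from the case centre along the lock's z while shut (24 mm beyond the case top); moves with the shackle, lock's axes. Legs: 8 mm round bars parallel to z, centred 18 mm to either side along y (44 mm over both), straight from the case to 10 mm beyond this point
- shackle_bow (a point): outermost point of the shackle's round bow, 86 mm above the case centre while shut; moves with the shackle. Bar 8 mm thick, clear opening inside 28 mm wide
- lock_shackle (a joint): shackle travel in m: 0 shut, 0.018 fully open (stop). Locked it has about 1 mm of play; at the right number it slides along the lock's z with about 1.2 N of friction, no spring, stays where it is left and never leaves the case. While it is out the dial cannot be turned
- lock_dial (a joint): dial angle in rad, clockwise positive as seen facing the dial; 0: white pointer towards the shackle (twelve o'clock, the longest mark). It turns endlessly, clicks every 0.524 (30 degrees) and settles in the nearest notch when let go; about 0.05 N m passes a click. The number, two o'clock, is 1.047 (or a whole turn off). Starts 2 to 5 clicks anticlockwise of it
- dial_knob (a point): on the dial's axis half-way up the round knurled knob: 26 mm in diameter, 18 mm high (9 mm either way from this point along the lock's x, the dial's axis). Under it the flat black dial disc, 42 mm across. 28.5 mm from the case centre along the lock's x
- cradle: fixed wooden cradle; origin at its underside, z up. In mm: cork floor 25 above the bench, x -45 to 55, 85 wide (y). Two cheeks at x -40 to 8, 60 apart inside, upright for 6 above the floor, then flared at 45 degrees to 76 apart at their top, 14 above it. End stop at the -x end: x -55 to -47, y -14 to 14, 9 above the floor; beside it the wood ends at x -45, free bench beyond. The +x end is open, without a wall
- cradle_seat (a point): where the case centre lies with the lock on its back between the cheeks, its top end against the stop: 17 mm to -x of the cradle's origin, 40 mm above the bench. The lock's z then points along the cradle's -x, the shackle out over the stop. Cradle's axes
- cup: white cup, 68 mm across, 72 mm high; origin at the centre of its underside. Leave alone
- file: file with a wooden handle, 190 mm long, 26 mm thick, lying; origin at the centre of its underside. Leave alone
- spray: yellow spray can, 48 mm across, 150 mm high; origin at the centre of its underside. Leave alone
There are look-alikes about, which are no part of the job. Of the things shaped like the cradle, the wooden one is meant.

How it is judged:
By the outcome, as a careful person would: the job done as asked, in the order asked, and still so for the second after the job is handed in, while the arm keeps its last pose, push and grip.
It also fails if it takes over 72 s, if anything falls off the work surface, if the arm or the gripper's body presses on something with over 40 N, if the wrist force passes 120 N, or if a joint passes its speed limit or range.

## Working session

There is one attempt and no reset: what is moved stays moved. The work goes in short steps, Python scripts to look and compute and a tool call to move; the robot and the scene stay as the last step left them, time stands still between calls to the robot, and variables do not carry over. Pictures are saved under pics/ and viewed, at most 10 in all, crops included, and the job is handed in when it is done.

Besides the shell and the picture viewer there is one more tool, called after ">>>" as name(argument=value, ...), one argument or row to a line, values as JSON. send_rows: Moves the arm, as the interface text tells. Its arguments: {"type":"object","properties":{"steps":{"type":"array","items":{"type":"object","properties":{"dp":{"type":"array","items":{"type":"number"}},"roll":{"type":"number"},"jaw":{"type":"number"}}}},"newtons":{"type":"number"}},"required":["steps"]}

```bash
mkdir -p pics; ls
python3 - <<'E'
from plant import r
import cv2,json,numpy as np
print(r.get_state())
for n in("scene","top"):
    c=r.capture(n); cv2.imwrite(f"pics/{n}0.png",c["image"]); np.savez(f"{n}0.npz",**c)
    print(n,np.round(c["K"],1).tolist(),c["dist"],c["rvec"],c["tvec"], (-cv2.Rodrigues(np.array(c["rvec"],float))[0].T@np.array(c["tvec"],float).reshape(3)))
a=cv2.imread("pics/scene0.png");b=cv2.imread("pics/top0.png")
E
```

```text
pics
{'time_s': 0.0, 'joints': array([ 8.70387682e+01,  2.05912627e+01,  6.31292398e-01, -2.22415401e-02,
       -7.01371139e+01, -1.65073988e+01]), 'qd': array([ 0.00133212,  0.01249347, -0.11101987,  0.08850946, -0.00209221,
       -0.02387881]), 'joint_torque': array([ 7.02877533e-04, -5.82715344e+01,  2.93062645e+01,  6.99704692e+00,
        6.97860582e-03, -1.33429407e-04]), 'tcp_pos': array([0.22481941, 0.63592689, 0.23959911]), 'eef_rot': array([ 1.79900976e+02, -7.54194099e-03, -1.94761987e+01]), 'contact_force': array([ 0.37451982, -0.46861332,  0.2688978 ]), 'moment': array([ 0.02277143, -0.01892533, -0.04721115]), 'gripper_force': 0.0, 'gripper_width': 0.0875544694343904}
scene [[494.7, 0.0, 251.3], [0.0, 494.7, 189.4], [0.0, 0.0, 1.0]] [-0.12160825  0.          0.          0.          0.        ] [ 1.07971043  2.53280713 -0.88709434] [ 0.40262608 -0.28894062  1.51862638] [1.113702   0.52999073 1.01518383]
top [[445.4, 0.0, 252.5], [0.0, 445.4, 187.6], [0.0, 0.0, 1.0]] [-0.16371094  0.          0.          0.          0.        ] [ 1.98242048 -2.22918859  0.23937929] [0.06613482 0.62096486 0.91531992] [0.41214461 0.01310153 1.02846823]
```

View pics/scene0.png

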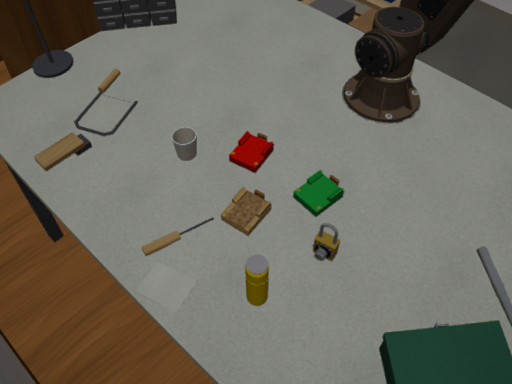

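View pics/top0.png

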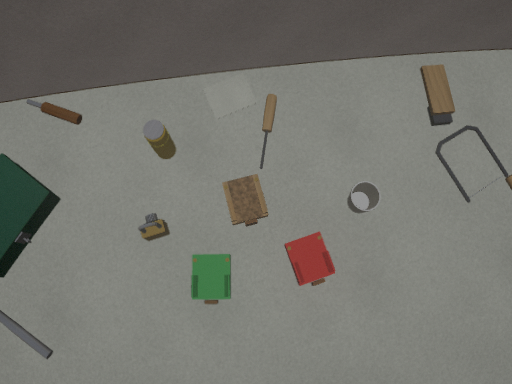

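The scene view shows the padlock at about (326,243), wooden cradle at (246,210), spray at (257,280), and the file at (180,235). In the top view the lock is at (152,228) and the cradle at (245,200), with its stop at (251,222).

```bash
cat > h.py <<'E'
import numpy as np,cv2
def load(n): return dict(np.load(n+".npz"))
def grab(r,n,tag):
    c=r.capture(n); np.savez(tag+".npz",**c); cv2.imwrite(f"pics/{tag}.png",c["image"]); return {k:np.array(v) for k,v in c.items()}
def ray(c,uv):
    p=cv2.undistortPoints(np.array(uv,float).reshape(-1,1,2),c["K"],c["dist"]).reshape(-1,2)
    R=cv2.Rodrigues(c["rvec"].astype(float))[0]; t=c["tvec"].reshape(3)
    return -R.T@t, np.c_[p,np.ones(len(p))]@R
def onz(c,uv,z):
    o,d=ray(c,uv); return o+d*((z-o[2])/d[:,2])[:,None]
def proj(c,P): return cv2.projectPoints(np.array(P,float).reshape(-1,1,3),c["rvec"].astype(float),c["tvec"].astype(float),c["K"],c["dist"])[0].reshape(-1,2)
def tri(c1,u1,c2,u2):
    o1,d1=ray(c1,u1);o2,d2=ray(c2,u2);out=[]
    for a,b in zip(d1,d2):
        s=np.linalg.lstsq(np.c_[a,-b],o2-o1,rcond=None)[0]; p,q=o1+s[0]*a,o2+s[1]*b
        out.append(np.r_[(p+q)/2,np.linalg.norm(p-q)])
    return np.array(out)
def crop(c,x,y,w,h,s): return cv2.resize(c["image"][y:y+h,x:x+w],None,fx=s,fy=s,interpolation=cv2.INTER_CUBIC)
E
python3 - <<'E'
from h import *
s,t=load("scene0"),load("top0")
m=np.vstack([np.hstack([crop(s,300,218,50,50,6),crop(s,215,182,60,60,5)]),np.hstack([crop(t,130,203,50,50,6),crop(t,215,170,60,60,5)])])
m=np.clip(m.astype(float)*1.4,0,255).astype(np.uint8)
cv2.imwrite("pics/m1.png",m)
print(onz(t,[[152,232],[245,200],[251,222],[163,148],[267,130],[363,197]],0.02).round(3))
E
```

```text
[[ 0.558  0.233  0.02 ]
 [ 0.608  0.013  0.02 ]
 [ 0.556  0.005  0.02 ]
 [ 0.756  0.193  0.02 ]
 [ 0.771 -0.059  0.02 ]
 [ 0.583 -0.261  0.02 ]]
```

View pics/m1.png

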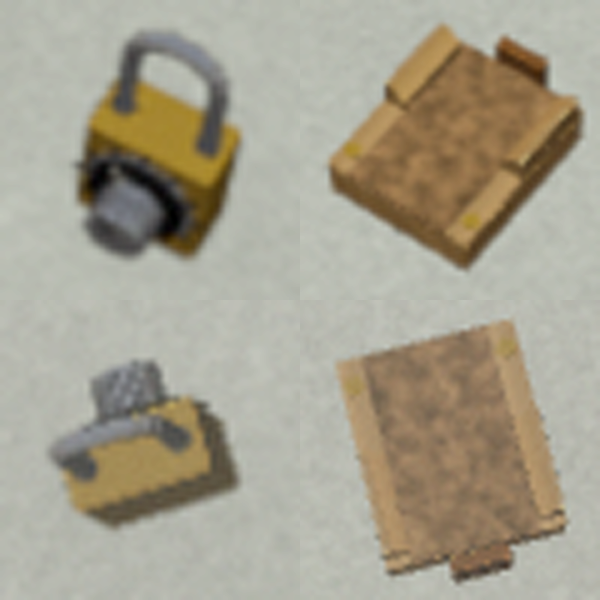

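Mosaic: the lock stands with its dial facing world +x. The cradle's stop points towards the robot, at crop (482,562) in the top tile and (522,62) in the scene tile. Its open +x corners are at (338,362) and (512,320) in the top tile, and (332,162) and (466,240) in the scene tile.

Run:
```python
from h import *
s,t=load("scene0"),load("top0")
f=lambda a,off,k:(np.array(a,float)+.5)/k-.5+off
np.set_printoptions(precision=4,suppress=True)
# cradle
ct=f([[38,62],[212,20]],[215,170],5); cs=f([[32,162],[166,240]],[215,182],5)
A,B=onz(t,ct,.025),onz(s,cs,.025)
st=onz(t,f([[182,258]],[215,170],5),.034); ss=onz(s,f([[222,58]],[215,182],5),.034)
for P,S in((A,st),(B,ss)):
    m=P.mean(0); e=P[1]-P[0]; d=m-S[0]
    print("cradle ends",P[:,:2],"w",np.linalg.norm(e),"len",np.linalg.norm(d[:2]),"yaw edge",np.degrees(np.arctan2(e[1],e[0])),"yaw axis",np.degrees(np.arctan2(d[1],d[0])), "mid",m[:2],"stop",S[0,:2])
# lock top face
Lt=onz(t,f([[193,98],[207,170],[72,210]],[130,203],6),.06)
Ls=onz(s,f([[112,82],[90,122],[218,175],[240,128]],[300,218],6),.06)
print("lock top",Lt,Ls)
for n,c,off in(("top",t,[130,203]),("scene",s,[300,218])):
    im=cv2.cvtColor(c["image"],cv2.COLOR_BGR2HSV)
    sub=im[off[1]:off[1]+50,off[0]:off[0]+50]
    msk=cv2.inRange(sub,(15,110,60),(35,255,255)); 
    q=cv2.findNonZero(msk); print(n,len(q),cv2.minAreaRect(q))
# other objects vertical sanity
print(onz(t,[[163,152],[267,130]],0.0))
```

```text
cradle ends [[ 0.6554  0.0605]
 [ 0.6658 -0.0219]] w 0.0830942668553177 len 0.10620308195973045 yaw edge -82.78200350573329 yaw axis 7.798706205979441 mid [0.6606 0.0193] stop [0.5554 0.0049]
cradle ends [[ 0.6635 -0.0222]
 [ 0.651   0.0577]] w 0.08081169134983034 len 0.10085026869693167 yaw edge 98.95330172565859 yaw axis 6.854860379786469 mid [0.6572 0.0177] stop [0.5571 0.0057]
lock top [[0.5793 0.2007 0.06  ]
 [0.5521 0.1976 0.06  ]
 [0.5429 0.2489 0.06  ]] [[0.5584 0.1956 0.06  ]
 [0.5783 0.2011 0.06  ]
 [0.5634 0.2514 0.06  ]
 [0.541  0.2445 0.06  ]]
top 180 ((22.170818328857422, 25.44662094116211), (12.646860122680664, 23.32510757446289), 72.6459732055664)
scene 268 ((25.30000114440918, 26.900001525878906), (25.491174697875977, 21.913467407226562), 26.56505012512207)
[[ 0.753   0.1975  0.    ]
 [ 0.7784 -0.0601  0.    ]]
```

```bash
cat > go.py <<'E'
import sys,numpy as np
from plant import r
def to(x,y,z,yaw):
    s=r.get_state(); p=s["tcp_pos"]; a=np.radians(s["eef_rot"][2]); d=np.array([x,y,z])-p
    tx=np.array([np.cos(a),np.sin(a),0]); ty=np.array([np.sin(a),-np.cos(a),0])
    print("dp",np.round(np.array([d@tx,d@ty,-d[2]])*1000,1),"roll",round(-np.radians((yaw-np.degrees(a)+180)%360-180),3),"j",s["joints"].round(1),"F",s["contact_force"].round(1),"w",round(s["gripper_width"]*1000,1))
if __name__=="__main__": to(*map(float,sys.argv[1:]))
E
python3 go.py 0.5605 0.224 0.2 12
```

```text
dp [453.8 276.5  39.7] roll -0.549 j [ 87.   20.6   0.6  -0.  -70.1 -16.5] F [-0.  -0.3  0.4] w 87.2
```

>>> send_rows(
  steps=[
    {"dp": [454, 276, 40], "roll": -0.549, "jaw": 100},
    {"dp": [454, 276, 40], "roll": -0.549, "jaw": 100},
    {"dp": [454, 276, 40], "roll": -0.549, "jaw": 100},
    {"dp": [454, 276, 40], "roll": -0.549, "jaw": 100},
    {"dp": [454, 276, 40], "roll": -0.549, "jaw": 100},
  ],
)

```text
time_s: 0.72
tcp_pos: [0.4229, 0.3932, 0.2168]
eef_rot: [180.0, 0.0, 12.0]
contact_force: [1.1, 1.2, -0.1]
gripper_width: 0.0878
gripper_force: 0.0
```

```bash
python3 go.py 0.5605 0.224 0.15 12
```

```text
dp [ 99.4 194.1  66.8] roll 0.0 j [ 62.3  12.4 -13.9  -0.  -63.7  39.7] F [ 1.1  1.2 -0.1] w 87.8
```

>>> send_rows(
  steps=[
    {"dp": [99, 194, 67], "roll": 0, "jaw": 100},
    {"dp": [99, 194, 67], "roll": 0, "jaw": 100},
    {"dp": [99, 194, 67], "roll": 0, "jaw": 100},
    {"dp": [99, 194, 67], "roll": 0, "jaw": 100},
    {"dp": [99, 194, 67], "roll": 0, "jaw": 100},
  ],
)

```text
time_s: 1.35
tcp_pos: [0.5597, 0.223, 0.1483]
eef_rot: [179.9, 0.2, 11.8]
contact_force: [-0.1, 0.2, -0.3]
gripper_width: 0.088
gripper_force: 0.0
```

Run:
```python
from plant import r
from h import *
from go import to
s=grab(r,"scene","s1");t=grab(r,"top","t1")
cv2.imwrite("pics/m2.png",np.hstack([crop(s,280,150,90,120,4),crop(t,110,160,90,120,4)]))
to(.5605,.224,.0695,12)
```

```text
dp [ 1.   1.6 80.2] roll -0.002 j [ 40.5  18.  -15.7  -0.  -56.4  61.4] F [-0.2  0.5  0.7] w 87.6
```

View pics/m2.png

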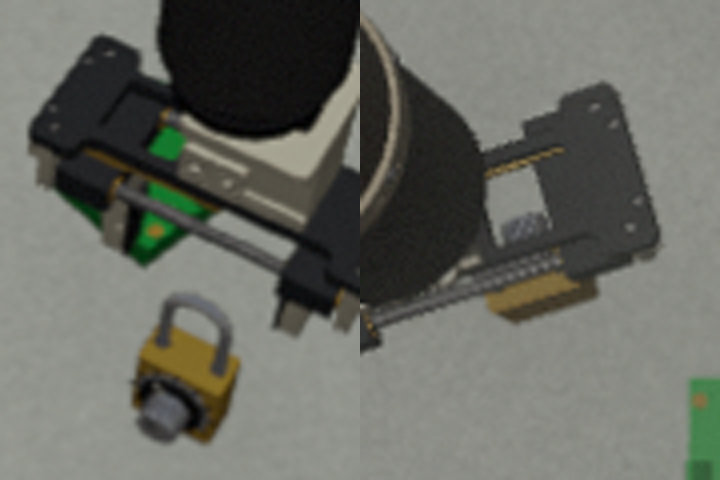

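The gripper hangs above the lock with the lock between the fingers, at crop (185,380) left. I descend and square the lock gently by its case sides.

>>> send_rows(
  steps=[
    {"dp": [1, 1.5, 60], "roll": 0, "jaw": 100},
    {"dp": [1, 1.5, 80], "roll": 0, "jaw": 100},
    {"dp": [1, 1.5, 80], "roll": 0, "jaw": 66},
    {"dp": [1, 1.5, 80], "roll": 0, "jaw": 56},
    {"dp": [1, 1.5, 80], "roll": 0, "jaw": 56},
  ],
  newtons=5,
)

```text
time_s: 2.08
tcp_pos: [0.5611, 0.2255, 0.0717]
eef_rot: [-179.9, -0.1, 12.0]
contact_force: [-0.3, 0.2, -1.2]
gripper_width: 0.0628
gripper_force: 0.0
```

>>> send_rows(
  steps=[
    {"dp": [0, 0, 0], "roll": 0, "jaw": 56},
    {"dp": [0, 0, 0], "roll": 0, "jaw": 56},
    {"dp": [0, 0, 0], "roll": 0, "jaw": 56},
  ],
)

```text
time_s: 2.45
tcp_pos: [0.5611, 0.2244, 0.0709]
eef_rot: [180.0, -0.1, 12.0]
contact_force: [1.1, -3.4, 5.3]
gripper_width: 0.0543
gripper_force: 5.0
```

>>> send_rows(
  steps=[
    {"dp": [0, 0, 0], "roll": 0, "jaw": 66},
    {"dp": [0, 0, 0], "roll": 0, "jaw": 66},
    {"dp": [0, 0, -10], "roll": 0, "jaw": 66},
    {"dp": [0, 0, -10], "roll": 0, "jaw": 45},
    {"dp": [0, 0, -10], "roll": 0, "jaw": 45},
  ],
  newtons=12,
)

```text
time_s: 3.08
tcp_pos: [0.5605, 0.2246, 0.0803]
eef_rot: [-180.0, -0.0, 12.0]
contact_force: [1.8, -2.4, 0.9]
gripper_width: 0.0439
gripper_force: 11.8
```

>>> send_rows(
  steps=[
    {"dp": [0, 0, 0], "roll": 0, "jaw": 45},
    {"dp": [0, 0, 0], "roll": 0, "jaw": 45},
    {"dp": [0, 0, 0], "roll": 0, "jaw": 45},
  ],
)

```text
time_s: 3.45
tcp_pos: [0.5606, 0.2245, 0.0803]
eef_rot: [180.0, -0.0, 12.0]
contact_force: [0.2, -1.0, 3.6]
gripper_width: 0.0434
gripper_force: 12.0
```

Run:
```python
from plant import r
from h import *
from go import to
s=grab(r,"scene","s2")
a=np.radians(7.6);C=np.array([.6055,.0115])+.028*np.array([np.cos(a),np.sin(a)]);print(C)
to(*C,.18,7.6)
```

```text
[0.63325404 0.01520318]
dp [ 27.6 219.8 -99.7] roll 0.077 j [ 40.3  22.3 -19.8   0.  -47.9  61.6] F [ 0.6 -1.9  4.5] w 43.8
```

>>> send_rows(
  steps=[
    {"dp": [0, 0, 0], "roll": 0, "jaw": 45},
    {"dp": [0, 0, -40], "roll": 0, "jaw": 45},
    {"dp": [0, 0, -80], "roll": 0, "jaw": 45},
    {"dp": [7, 55, -100], "roll": 0.02, "jaw": 45},
    {"dp": [14, 110, -100], "roll": 0.04, "jaw": 45},
  ],
  newtons=20,
)

```text
time_s: 4.12
tcp_pos: [0.5974, 0.1199, 0.1811]
eef_rot: [-179.9, -0.1, 9.8]
contact_force: [0.8, 0.3, -5.3]
gripper_width: 0.0432
gripper_force: 20.0
```

```bash
python3 go.py 0.6333 0.0152 0.15 7.6
```

```text
dp [ 17.6 109.3  31.1] roll 0.038 j [ 29.7  16.9 -12.7  -0.  -60.3  70.1] F [ 0.8  0.3 -5.3] w 43.2
```

>>> send_rows(
  steps=[
    {"dp": [9, 55, 0], "roll": 0.02, "jaw": 45},
    {"dp": [17.6, 109, 15], "roll": 0.038, "jaw": 45},
    {"dp": [17.6, 109, 31], "roll": 0.038, "jaw": 45},
    {"dp": [17.6, 109, 31], "roll": 0.038, "jaw": 45},
  ],
)

```text
time_s: 4.62
tcp_pos: [0.6308, 0.0149, 0.1462]
eef_rot: [-180.0, 0.3, 7.4]
contact_force: [-1.1, -0.0, -4.7]
gripper_width: 0.0437
gripper_force: 20.0
```

Run:
```python
from plant import r
from h import *
from go import to
s=grab(r,"scene","s3");t=grab(r,"top","t3")
cv2.imwrite("pics/m3.png",np.hstack([crop(s,190,120,100,130,4),crop(t,190,120,100,130,4)]))
to(.6333,.0152,.108,7.6)
```

```text
dp [ 0.8  1.1 40.7] roll -0.001 j [ 19.1  20.7 -11.8  -0.  -57.6  78.5] F [-0.2  0.5 -3.8] w 43.4
```

View pics/m3.png

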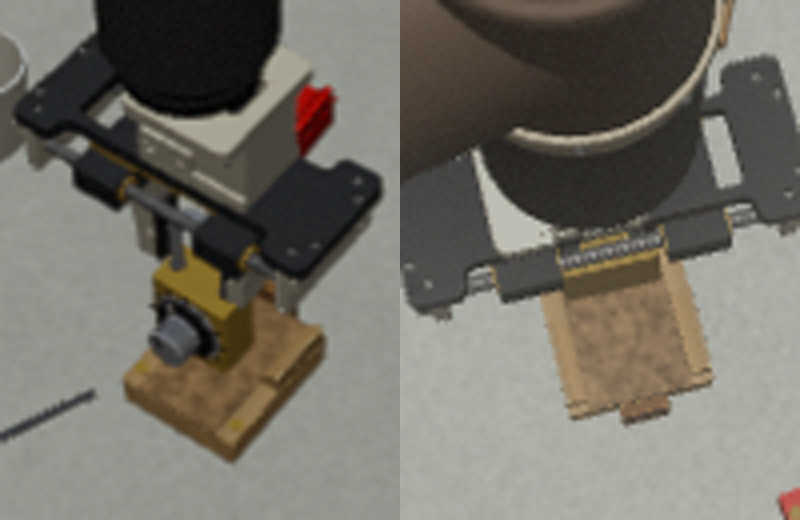

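Lock hangs upright with its dial facing +x over the cradle's open end (crop (205,320) left). I lower it to the cork, with the standing foot a little further out.

>>> send_rows(
  steps=[
    {"dp": [4.5, 1, 20], "roll": 0, "jaw": 45},
    {"dp": [4.5, 1, 38], "roll": 0, "jaw": 45},
    {"dp": [4.5, 1, 41], "roll": 0, "jaw": 45},
    {"dp": [4.5, 1, 41], "roll": 0, "jaw": 45},
    {"dp": [4.5, 1, 41], "roll": 0, "jaw": 45},
  ],
)

```text
time_s: 5.35
tcp_pos: [0.6373, 0.0149, 0.1083]
eef_rot: [180.0, 0.0, 7.5]
contact_force: [0.5, 0.3, -4.6]
gripper_width: 0.043
gripper_force: 20.0
```

>>> send_rows(
  steps=[
    {"dp": [0, 0, 2], "roll": 0, "jaw": 45},
    {"dp": [0, 0, 3], "roll": 0, "jaw": 45},
    {"dp": [0, 0, 3], "roll": 0, "jaw": 45},
  ],
)

```text
time_s: 5.72
tcp_pos: [0.6378, 0.0148, 0.1063]
eef_rot: [180.0, -0.1, 7.5]
contact_force: [-1.9, -1.0, 5.2]
gripper_width: 0.0434
gripper_force: 20.0
```

>>> send_rows(
  steps=[
    {"dp": [0, 0, -0.5], "roll": 0, "jaw": 45},
    {"dp": [-7.5, 0, -1], "roll": 0, "jaw": 45},
    {"dp": [-15, 0, -1], "roll": 0, "jaw": 45},
    {"dp": [-22.5, 0, -1], "roll": 0, "jaw": 45},
    {"dp": [-30, 0, 0], "roll": 0, "jaw": 45},
  ],
  newtons=7,
)

```text
time_s: 6.35
tcp_pos: [0.6069, 0.011, 0.1051]
eef_rot: [-180.0, 0.0, 7.5]
contact_force: [1.5, -0.8, 1.1]
gripper_width: 0.0437
gripper_force: 7.0
```

Run:
```python
from plant import r
from h import *
s=grab(r,"scene","s4")
cv2.imwrite("pics/m4.png",crop(s,190,120,100,130,4))
```

```text
(no output)
```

View pics/m4.png

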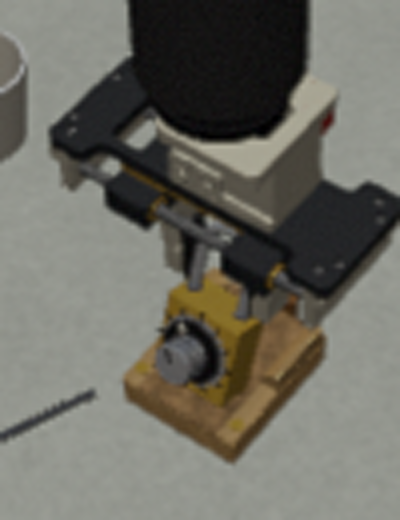

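The lock is tipped back about 20° with its foot on the cork (crop (215,350)), so the pivoting works and I continue the arc.

>>> send_rows(
  steps=[
    {"dp": [-7.3, 0, 1.6], "roll": 0, "jaw": 45},
    {"dp": [-14.5, 0, 4], "roll": 0, "jaw": 45},
    {"dp": [-21.5, 0, 6.8], "roll": 0, "jaw": 45},
    {"dp": [-28, 0, 10.3], "roll": 0, "jaw": 45},
    {"dp": [-34.5, 0, 14.4], "roll": 0, "jaw": 45},
  ],
)

```text
time_s: 7.02
tcp_pos: [0.5726, 0.0065, 0.0902]
eef_rot: [-180.0, 0.0, 7.5]
contact_force: [-0.1, -1.0, -0.1]
gripper_width: 0.0437
gripper_force: 7.0
```

>>> send_rows(
  steps=[
    {"dp": [-6, 0, 4.5], "roll": 0, "jaw": 45},
    {"dp": [-11.5, 0, 9.6], "roll": 0, "jaw": 45},
    {"dp": [-16.6, 0, 15], "roll": 0, "jaw": 45},
    {"dp": [-21.2, 0, 21], "roll": 0, "jaw": 45},
    {"dp": [-25.2, 0, 27.4], "roll": 0, "jaw": 45},
  ],
)

```text
time_s: 7.65
tcp_pos: [0.5479, 0.0031, 0.0627]
eef_rot: [180.0, 0.0, 7.5]
contact_force: [-0.9, -0.6, -1.0]
gripper_width: 0.0434
gripper_force: 7.0
```

Run:
```python
from plant import r
from h import *
s=grab(r,"scene","s5");t=grab(r,"top","t5")
cv2.imwrite("pics/m5.png",np.hstack([crop(s,190,120,100,130,4),crop(t,190,120,100,130,4)]))
print(r.get_state()["contact_force"])
```

```text
[-0.17251007  0.87200722 -0.39840349]
```

View pics/m5.png

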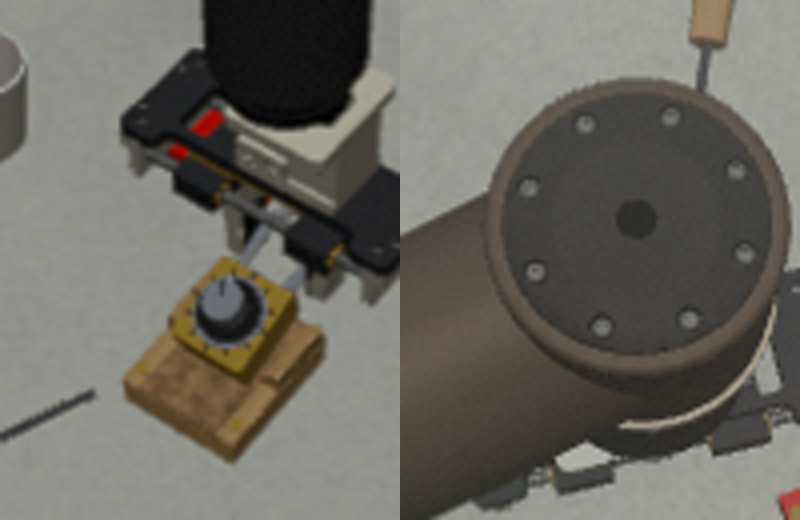

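The lock is about 70° over with dial up, between the cheeks (crop (235,315)). I finish laying it down.

>>> send_rows(
  steps=[
    {"dp": [-3.5, 0, 6.7], "roll": 0, "jaw": 45},
    {"dp": [-6.4, 0, 13.7], "roll": 0, "jaw": 45},
    {"dp": [-8.7, 0, 21], "roll": 0, "jaw": 45},
    {"dp": [-10.3, 0, 27.5], "roll": 0, "jaw": 45},
    {"dp": [-10.3, 0, 27.5], "roll": 0, "jaw": 45},
  ],
)

```text
time_s: 8.38
tcp_pos: [0.5379, 0.0018, 0.0352]
eef_rot: [180.0, 0.1, 7.5]
contact_force: [-0.7, 0.2, -1.9]
gripper_width: 0.0435
gripper_force: 7.0
```

>>> send_rows(
  steps=[
    {"dp": [-1, 0, 0], "roll": 0, "jaw": 45},
    {"dp": [-2, 0, 0], "roll": 0, "jaw": 45},
    {"dp": [-3, 0, 0], "roll": 0, "jaw": 45},
    {"dp": [-4, 0, 0], "roll": 0, "jaw": 45},
  ],
  newtons=12,
)

```text
time_s: 8.88
tcp_pos: [0.5343, 0.0014, 0.036]
eef_rot: [-180.0, -0.0, 7.5]
contact_force: [0.8, 0.2, -2.0]
gripper_width: 0.0437
gripper_force: 12.0
```

>>> send_rows(
  steps=[
    {"dp": [0, 0, 1.5], "roll": 0, "jaw": 45},
    {"dp": [-1, 0, 1.5], "roll": 0, "jaw": 45},
    {"dp": [-2, 0, 1.5], "roll": 0, "jaw": 45},
    {"dp": [-3, 0, 1.5], "roll": 0, "jaw": 45},
  ],
)

```text
time_s: 9.38
tcp_pos: [0.5324, 0.0012, 0.0346]
eef_rot: [-180.0, -0.1, 7.5]
contact_force: [5.6, -0.8, -3.1]
gripper_width: 0.043
gripper_force: 12.0
```

>>> send_rows(
  steps=[
    {"dp": [-1, 0, 0], "roll": 0, "jaw": 45},
    {"dp": [-2, 0, 0], "roll": 0, "jaw": 45},
    {"dp": [-2, 0, 0], "roll": 0, "jaw": 45},
  ],
)

```text
time_s: 9.75
tcp_pos: [0.532, 0.0013, 0.035]
eef_rot: [-180.0, -0.3, 7.6]
contact_force: [10.2, -1.9, -6.0]
gripper_width: 0.0433
gripper_force: 12.0
```

Run:
```python
from plant import r
from h import *
s=grab(r,"scene","s6")
cv2.imwrite("pics/m6.png",crop(s,200,160,80,80,7))
print(r.get_state()["contact_force"])
```

```text
[ 9.55043966 -1.71415502 -4.24399846]
```

View pics/m6.png

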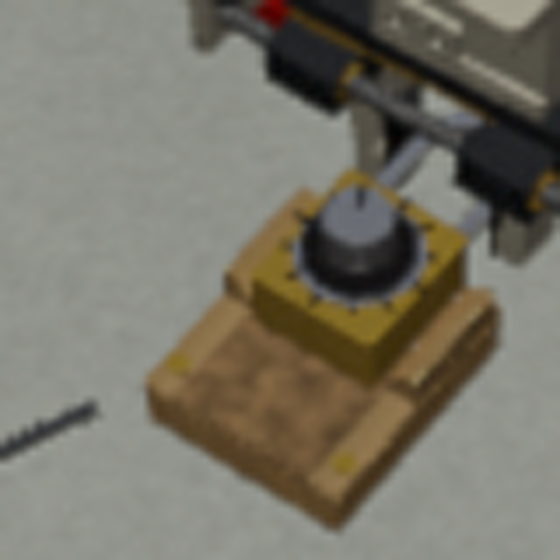

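The lock lies flat on its back between the cheeks with the dial up, its top against the stop (about 10 N felt) and the shackle out over it. A pointer mark shows near (360,197). I rectify the dial from this same picture while relaxing the pull.

>>> send_rows(
  steps=[
    {"dp": [2, 0, 0], "roll": 0, "jaw": 45},
    {"dp": [3.5, 0, 0], "roll": 0, "jaw": 45},
    {"dp": [3.5, 0, 0], "roll": 0, "jaw": 45},
    {"dp": [3.5, 0, 0], "roll": 0, "jaw": 66},
    {"dp": [3.5, 0, 0], "roll": 0, "jaw": 66},
  ],
)

```text
time_s: 10.42
tcp_pos: [0.532, 0.0009, 0.0341]
eef_rot: [180.0, 0.1, 7.5]
contact_force: [0.9, 0.6, 0.1]
gripper_width: 0.0558
gripper_force: 0.0
```

Run:
```python
from h import *
s=load("s6")
a=np.radians(7.6); ex=np.array([np.cos(a),np.sin(a),0]); ey=np.array([-np.sin(a),np.cos(a),0])
out=[]
for z,h in((.0775,.018),(.0595,.034)):
    c=np.array([.588,.009,z]); N=400
    # lock z (up in picture) = -ex ; seen from above, right = ey rotated: up=-ex -> right = -? 
    up=-ex; right=np.cross(up,[0,0,1])
    g=(np.arange(N)-N/2)/(N/2)*h
    P=c+g[None,:,None]*right-g[:,None,None]*up
    uv=proj(s,P).reshape(N,N,2).astype(np.float32)
    out.append(cv2.remap(s["image"],uv[...,0],uv[...,1],cv2.INTER_CUBIC))
cv2.imwrite("pics/m7.png",np.clip(np.hstack(out)*1.5,0,255).astype(np.uint8))
```

```text
(no output)
```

View pics/m7.png

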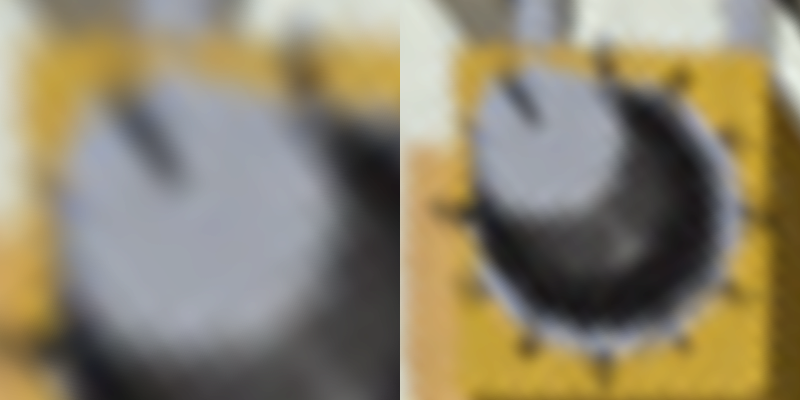

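The rectified dial shows the knob centred as predicted and its pointer line at about -35°, i.e. eleven o'clock. That means three clicks (90°) clockwise are needed.

```bash
python3 go.py 0.588 0.009 0.13 7.6;python3 go.py 0.588 0.009 0.077 7.6
```

```text
dp [ 56.6  -0.7 -95.9] roll -0.002 j [ 21.2  20.4 -31.4  -0.  -38.3  76.3] F [0.9 0.6 0.1] w 55.8
dp [ 56.6  -0.7 -42.9] roll -0.002 j [ 21.2  20.4 -31.4  -0.  -38.3  76.3] F [0.9 0.6 0.1] w 55.8
```

>>> send_rows(
  steps=[
    {"dp": [0, 0, -50], "roll": 0, "jaw": 66},
    {"dp": [0, 0, -90], "roll": 0, "jaw": 66},
    {"dp": [30, -0.5, -96], "roll": 0, "jaw": 66},
    {"dp": [56.5, -0.7, -96], "roll": 0, "jaw": 66},
    {"dp": [56.5, -0.7, -80], "roll": 0, "jaw": 66},
  ],
  newtons=10,
)

```text
time_s: 11.05
tcp_pos: [0.5905, 0.0096, 0.1148]
eef_rot: [-180.0, -0.1, 7.5]
contact_force: [-0.7, 0.6, -0.7]
gripper_width: 0.0578
gripper_force: 0.0
```

>>> send_rows(
  steps=[
    {"dp": [0, 0, 25], "roll": 0, "jaw": 60},
    {"dp": [0, 0, 37], "roll": 0, "jaw": 45},
    {"dp": [0, 0, 37], "roll": 0, "jaw": 25},
    {"dp": [0, 0, 37], "roll": 0, "jaw": 25},
    {"dp": [0, 0, 37], "roll": 0, "jaw": 25},
  ],
)

```text
time_s: 11.68
tcp_pos: [0.5891, 0.0093, 0.0781]
eef_rot: [-180.0, -0.1, 7.5]
contact_force: [0.9, -1.4, -1.0]
gripper_width: 0.0255
gripper_force: 10.0
```

>>> send_rows(
  steps=[
    {"dp": [0, 0, 0], "roll": 0, "jaw": 25},
    {"dp": [0, 0, 0], "roll": 0, "jaw": 25},
  ],
)

```text
time_s: 11.92
tcp_pos: [0.5891, 0.0093, 0.078]
eef_rot: [-180.0, -0.1, 7.5]
contact_force: [-0.3, -0.5, 3.3]
gripper_width: 0.0254
gripper_force: 10.0
```

>>> send_rows(
  steps=[
    {"dp": [0, 0, 0], "roll": 0, "jaw": 25},
    {"dp": [0, 0, 0], "roll": 0.09, "jaw": 25},
    {"dp": [0, 0, 0], "roll": 0.17, "jaw": 25},
  ],
  newtons=25,
)

```text
time_s: 12.3
tcp_pos: [0.5891, 0.0093, 0.078]
eef_rot: [-180.0, -0.1, -2.4]
contact_force: [-1.8, -0.5, 5.4]
gripper_width: 0.0256
gripper_force: 25.0
```

```bash
python3 -c "
from plant import r
s=r.get_state();print(s['moment'].round(3),s['eef_rot'].round(2))"
```

```text
[-0.29   0.246  0.041] [-1.80e+02 -6.00e-02 -2.36e+00]
```

>>> send_rows(
  steps=[
    {"dp": [0, 0, 0], "roll": 0.1, "jaw": 25},
    {"dp": [0, 0, 0], "roll": 0.2, "jaw": 25},
  ],
)

```text
time_s: 12.55
tcp_pos: [0.5891, 0.0092, 0.078]
eef_rot: [-180.0, -0.1, -13.9]
contact_force: [-1.1, -1.8, 6.4]
gripper_width: 0.025
gripper_force: 25.0
```

```bash
python3 -c "
from plant import r
s=r.get_state();print(s['moment'].round(3),s['eef_rot'].round(2))"
```

```text
[-0.307  0.21  -0.004] [-1.7998e+02 -6.0000e-02 -1.3860e+01]
```

>>> send_rows(
  steps=[
    {"dp": [0, 0, 0], "roll": 0.08, "jaw": 25},
    {"dp": [0, 0, 0], "roll": 0.154, "jaw": 25},
    {"dp": [0, 0, 0], "roll": 0.154, "jaw": 25},
  ],
)

```text
time_s: 12.92
tcp_pos: [0.5891, 0.0092, 0.078]
eef_rot: [-180.0, -0.1, -22.5]
contact_force: [-1.3, -0.9, 5.1]
gripper_width: 0.025
gripper_force: 25.0
```

```bash
python3 -c "
from plant import r
s=r.get_state();print(s['moment'].round(3),s['eef_rot'].round(2))"
```

```text
[-0.296  0.233  0.002] [-1.7998e+02 -5.0000e-02 -2.2550e+01]
```

>>> send_rows(
  steps=[
    {"dp": [0, 0, 0], "roll": 0.09, "jaw": 25},
    {"dp": [0, 0, 0], "roll": 0.17, "jaw": 25},
  ],
)

```text
time_s: 13.18
tcp_pos: [0.5891, 0.0092, 0.078]
eef_rot: [-180.0, -0.0, -32.4]
contact_force: [-0.3, -0.9, 5.2]
gripper_width: 0.0252
gripper_force: 25.0
```

```bash
python3 -c "
from plant import r
s=r.get_state();print(s['moment'].round(3),s['eef_rot'].round(2))"
```

```text
[-0.352  0.187  0.031] [-1.7997e+02 -5.0000e-02 -3.2380e+01]
```

>>> send_rows(
  steps=[
    {"dp": [0, 0, 0], "roll": 0.18, "jaw": 25},
    {"dp": [0, 0, 0], "roll": 0.354, "jaw": 25},
    {"dp": [0, 0, 0], "roll": 0.45, "jaw": 25},
    {"dp": [0, 0, 0], "roll": 0.524, "jaw": 25},
  ],
)

```text
time_s: 13.68
tcp_pos: [0.589, 0.0092, 0.078]
eef_rot: [-180.0, -0.0, -62.4]
contact_force: [-0.5, -2.2, 6.1]
gripper_width: 0.0248
gripper_force: 25.0
```

```bash
python3 -c "
from plant import r
s=r.get_state();print(s['moment'].round(3),s['eef_rot'].round(2))"
```

```text
[-0.315  0.297  0.059] [-1.7996e+02 -3.0000e-02 -6.2410e+01]
```

>>> send_rows(
  steps=[
    {"dp": [0, 0, 0], "roll": 0.18, "jaw": 25},
    {"dp": [0, 0, 0], "roll": 0.354, "jaw": 25},
    {"dp": [0, 0, 0], "roll": 0.354, "jaw": 25},
  ],
)

```text
time_s: 14.05
tcp_pos: [0.589, 0.0092, 0.078]
eef_rot: [-180.0, -0.0, -82.7]
contact_force: [-1.2, -1.2, 6.6]
gripper_width: 0.0252
gripper_force: 25.0
```

```bash
python3 -c "
from plant import r
s=r.get_state();print(s['moment'].round(3),s['eef_rot'].round(2),s['joints'].round(1))"
```

```text
[-0.281  0.317  0.062] [-1.7995e+02 -1.0000e-02 -8.2680e+01] [ 19.9  21.3 -21.9   0.  -46.8 -12.6]
```

>>> send_rows(
  steps=[
    {"dp": [0, 0, 0], "roll": 0, "jaw": 50},
    {"dp": [0, 0, 0], "roll": 0, "jaw": 60},
    {"dp": [0, 0, -40], "roll": 0, "jaw": 66},
    {"dp": [0, 0, -55], "roll": -0.15, "jaw": 66},
    {"dp": [0, 0, -55], "roll": -0.3, "jaw": 66},
  ],
)

```text
time_s: 14.68
tcp_pos: [0.5894, 0.0096, 0.1337]
eef_rot: [-179.9, -0.0, -65.1]
contact_force: [-0.1, 0.4, -0.2]
gripper_width: 0.0572
gripper_force: 0.0
```

```bash
python3 go.py .533 .0017 .13 7.6
```

```text
dp [-16.6  54.5   3.7] roll -1.268 j [ 19.9  17.7 -18.6   0.  -53.6   5. ] F [-0.1  0.4 -0.2] w 57.2
```

>>> send_rows(
  steps=[
    {"dp": [-16.6, 54.5, 3], "roll": -1.268, "jaw": 66},
    {"dp": [-16.6, 54.5, 3], "roll": -1.268, "jaw": 66},
    {"dp": [-16.6, 54.5, 3], "roll": -1.268, "jaw": 66},
    {"dp": [-16.6, 54.5, 3], "roll": -1.268, "jaw": 66},
    {"dp": [-16.6, 54.5, 3], "roll": -1.268, "jaw": 66},
  ],
)

```text
time_s: 15.3
tcp_pos: [0.5319, 0.0017, 0.1291]
eef_rot: [180.0, 0.0, -11.3]
contact_force: [0.5, 0.2, 1.1]
gripper_width: 0.0581
gripper_force: 0.0
```

Run:
```python
from plant import r
from h import *
from go import to
s=grab(r,"scene","s8")
a=np.radians(7.6); ex=np.array([np.cos(a),np.sin(a),0]); N=400
up=-ex; right=np.cross(up,[0,0,1]); out=[]
for z,h in((.0775,.018),(.0595,.034)):
    g=(np.arange(N)-N/2)/(N/2)*h
    P=np.array([.588,.009,z])+g[None,:,None]*right-g[:,None,None]*up
    uv=proj(s,P).reshape(N,N,2).astype(np.float32)
    out.append(cv2.remap(s["image"],uv[...,0],uv[...,1],cv2.INTER_CUBIC))
cv2.imwrite("pics/m8.png",np.clip(np.hstack(out)*1.5,0,255).astype(np.uint8))
to(.533,.0017,.036,7.6)
```

```text
dp [ 1.  -0.2 93.1] roll -0.32 j [ 21.3  13.1 -25.9  -0.  -51.   57.9] F [ 0.1  0.1 -0.6] w 57.8
```

View pics/m8.png

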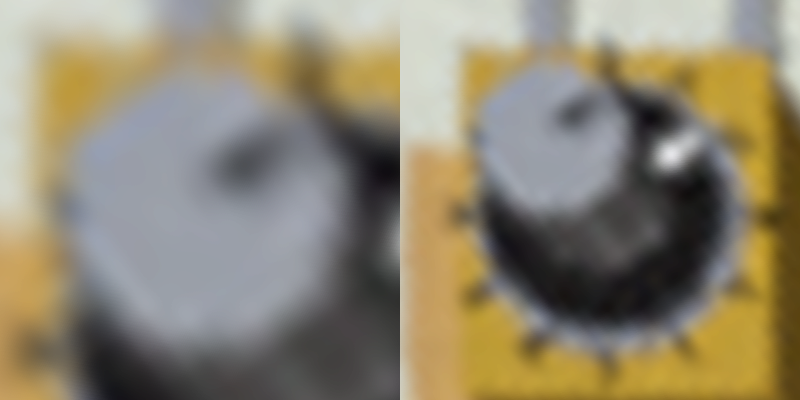

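The white pointer is now visible at crop (680,152) on the disc, aligned with the two o'clock mark (slope about 56–65°). I go to the shackle and pull to test it.

>>> send_rows(
  steps=[
    {"dp": [1, 0, 0], "roll": -0.16, "jaw": 66},
    {"dp": [1, 0, 20], "roll": -0.33, "jaw": 66},
    {"dp": [1, 0, 70], "roll": -0.33, "jaw": 66},
    {"dp": [1, 0, 93.5], "roll": -0.33, "jaw": 66},
    {"dp": [1, 0, 93.5], "roll": -0.33, "jaw": 45},
  ],
  newtons=20,
)

```text
time_s: 15.98
tcp_pos: [0.5317, 0.0009, 0.034]
eef_rot: [179.9, 0.3, 7.1]
contact_force: [0.1, -0.2, 0.9]
gripper_width: 0.0526
gripper_force: 0.0
```

>>> send_rows(
  steps=[
    {"dp": [0, 0, 0], "roll": 0, "jaw": 45},
    {"dp": [0, 0, 0], "roll": 0, "jaw": 45},
    {"dp": [0, 0, 0], "roll": 0, "jaw": 45},
    {"dp": [-2, 0, 0], "roll": 0, "jaw": 45},
    {"dp": [-4, 0, 0], "roll": 0, "jaw": 45},
  ],
)

```text
time_s: 16.6
tcp_pos: [0.5298, 0.0011, 0.0364]
eef_rot: [-180.0, -0.1, 7.3]
contact_force: [1.0, -0.0, 0.9]
gripper_width: 0.0429
gripper_force: 20.0
```

>>> send_rows(
  steps=[
    {"dp": [-3, 0, 0], "roll": 0, "jaw": 45},
    {"dp": [-6, 0, 0], "roll": 0, "jaw": 45},
    {"dp": [-9, 0, 0], "roll": 0, "jaw": 45},
    {"dp": [-12, 0, 0], "roll": 0, "jaw": 45},
    {"dp": [-14, 0, 0], "roll": 0, "jaw": 45},
  ],
)

```text
time_s: 17.23
tcp_pos: [0.5169, -0.0005, 0.0363]
eef_rot: [-180.0, -0.2, 7.3]
contact_force: [8.4, -1.3, -1.1]
gripper_width: 0.0434
gripper_force: 20.0
```

>>> send_rows(
  steps=[
    {"dp": [-1, 0, 0], "roll": 0, "jaw": 45},
    {"dp": [-2, 0, 0], "roll": 0, "jaw": 45},
    {"dp": [-2, 0, 0], "roll": 0, "jaw": 45},
  ],
)

```text
time_s: 17.6
tcp_pos: [0.5169, -0.0004, 0.0366]
eef_rot: [-180.0, -0.4, 7.3]
contact_force: [11.8, -2.5, -4.3]
gripper_width: 0.0425
gripper_force: 20.0
```

>>> send_rows(
  steps=[
    {"dp": [0, 0, 0], "roll": 0, "jaw": 45},
    {"dp": [-1, 0, 0], "roll": 0, "jaw": 45},
    {"dp": [-2, 0, 0], "roll": 0, "jaw": 45},
    {"dp": [-2, 0, 0], "roll": 0, "jaw": 45},
  ],
  newtons=45,
)

```text
time_s: 18.1
tcp_pos: [0.5168, -0.0003, 0.0369]
eef_rot: [-180.0, -0.6, 7.3]
contact_force: [17.7, -3.8, -7.4]
gripper_width: 0.0428
gripper_force: 45.0
```

>>> send_rows(
  steps=[
    {"dp": [2, 0, 0], "roll": 0, "jaw": 45},
    {"dp": [2, 0, 0], "roll": 0, "jaw": 66},
    {"dp": [2, 0, 0], "roll": 0, "jaw": 66},
    {"dp": [2, 0, -50], "roll": 0, "jaw": 66},
    {"dp": [2, 0, -100], "roll": 0, "jaw": 85},
  ],
)

```text
time_s: 18.73
tcp_pos: [0.5117, -0.0016, 0.136]
eef_rot: [180.0, 0.2, 7.3]
contact_force: [1.9, 0.2, 0.7]
gripper_width: 0.0629
gripper_force: 0.0
```

Run:
```python
from plant import r
from h import *
from go import to
s=grab(r,"scene","s9")
a=np.radians(7.6); ex=np.array([np.cos(a),np.sin(a),0]); ey=np.array([-np.sin(a),np.cos(a),0])
c0=np.array([.588,.009,.040])
for y in(-.006,0,.006):
    d=np.arange(.03,.125,.003)
    uv=proj(s,c0-d[:,None]*ex+y*ey).astype(np.float32)
    v=cv2.remap(s["image"],uv[None,:,0],uv[None,:,1],cv2.INTER_LINEAR)[0].astype(int)
    print(y,[(round(x*1000),*p) for x,p in zip(d,v.tolist())])
to(.584,.0085,.135,7.6)
```

```text
-0.006 [(30, 57, 57, 59), (33, 41, 65, 77), (36, 49, 84, 98), (39, 95, 115, 120), (42, 131, 138, 136), (45, 133, 140, 137), (48, 136, 143, 140), (51, 137, 145, 142), (54, 138, 146, 142), (57, 135, 143, 140), (60, 134, 141, 138), (63, 135, 142, 139), (66, 135, 143, 140), (69, 136, 144, 141), (72, 137, 145, 142), (75, 137, 144, 141), (78, 135, 143, 140), (81, 135, 142, 140), (84, 135, 142, 139), (87, 135, 142, 139), (90, 130, 137, 135), (93, 101, 107, 106), (96, 93, 95, 95), (99, 103, 101, 99), (102, 114, 110, 107), (105, 129, 133, 131), (108, 137, 144, 142), (111, 136, 144, 142), (114, 138, 145, 143), (117, 139, 147, 144), (120, 139, 147, 144), (123, 138, 146, 143)]
0 [(30, 51, 55, 58), (33, 63, 99, 112), (36, 57, 108, 128), (39, 103, 127, 134), (42, 136, 143, 141), (45, 137, 144, 142), (48, 136, 144, 141), (51, 138, 145, 142), (54, 137, 145, 142), (57, 138, 145, 143), (60, 138, 145, 143), (63, 137, 144, 142), (66, 136, 143, 141), (69, 136, 143, 141), (72, 135, 143, 141), (75, 135, 142, 140), (78, 135, 142, 140), (81, 134, 141, 138), (84, 133, 140, 137), (87, 135, 142, 139), (90, 136,
[... 323 characters left out ...]
28, 133), (42, 135, 143, 140), (45, 135, 142, 140), (48, 136, 144, 141), (51, 138, 146, 143), (54, 139, 147, 144), (57, 138, 145, 143), (60, 138, 145, 143), (63, 139, 147, 144), (66, 139, 147, 145), (69, 139, 146, 143), (72, 136, 144, 141), (75, 135, 143, 141), (78, 136, 143, 140), (81, 135, 143, 140), (84, 136, 144, 141), (87, 138, 145, 143), (90, 138, 146, 143), (93, 111, 118, 116), (96, 99, 99, 98), (99, 110, 105, 102), (102, 117, 117, 114), (105, 127, 133, 131), (108, 137, 144, 142), (111, 137, 145, 142), (114, 137, 144, 141), (117, 138, 146, 143), (120, 138, 145, 142), (123, 137, 144, 141)]
dp [69.2 -0.6  8.1] roll -0.005 j [ 21.8  10.4 -27.3   0.1 -51.9  75.4] F [ 3.4 -0.   7.7] w 66.6
```

The bow's outer edge is at about 105 mm from the case centre (104 expected), so the shackle is fully open. I now take the case by its sides above the cheeks.

>>> send_rows(
  steps=[
    {"dp": [35, 0, 0], "roll": 0, "jaw": 95},
    {"dp": [69, -0.5, 0], "roll": -0.005, "jaw": 95},
    {"dp": [69, -0.5, 30], "roll": -0.005, "jaw": 95},
    {"dp": [69, -0.5, 60], "roll": -0.005, "jaw": 95},
    {"dp": [69, -0.5, 75], "roll": -0.005, "jaw": 95},
  ],
  newtons=40,
)

```text
time_s: 19.4
tcp_pos: [0.5799, 0.0076, 0.0587]
eef_rot: [180.0, 0.2, 7.5]
contact_force: [0.1, -0.2, -0.4]
gripper_width: 0.0832
gripper_force: 0.0
```

```bash
python3 go.py .584 .0085 .0555 7.6
```

```text
dp [ 4.2 -0.3  3.2] roll -0.001 j [ 20.   22.1 -23.8  -0.  -44.3  77.5] F [ 0.1 -0.2 -0.4] w 83.2
```

>>> send_rows(
  steps=[
    {"dp": [2, 0, 2], "roll": 0, "jaw": 95},
    {"dp": [2, 0, 2], "roll": 0, "jaw": 70},
    {"dp": [2, 0, 2], "roll": 0, "jaw": 58},
    {"dp": [2, 0, 2], "roll": 0, "jaw": 55},
    {"dp": [2, 0, 2], "roll": 0, "jaw": 55},
  ],
)

```text
time_s: 20.02
tcp_pos: [0.584, 0.0085, 0.0594]
eef_rot: [-180.0, -0.1, 7.5]
contact_force: [-1.4, 0.4, 2.8]
gripper_width: 0.0532
gripper_force: 40.0
```

>>> send_rows(
  steps=[
    {"dp": [0, 0, 0], "roll": 0, "jaw": 55},
    {"dp": [0, 0, 0], "roll": 0, "jaw": 55},
    {"dp": [0, 0, 0], "roll": 0, "jaw": 55},
    {"dp": [0, 0, 0], "roll": 0, "jaw": 55},
  ],
)

```text
time_s: 20.52
tcp_pos: [0.584, 0.0085, 0.0595]
eef_rot: [-180.0, -0.1, 7.6]
contact_force: [-2.0, 0.4, 5.7]
gripper_width: 0.0537
gripper_force: 40.0
```

>>> send_rows(
  steps=[
    {"dp": [0, 0, 0], "roll": 0, "jaw": 70},
    {"dp": [0, 0, 0], "roll": 0, "jaw": 70},
    {"dp": [0, 0, 3.5], "roll": 0, "jaw": 70},
    {"dp": [0, 0, 3.5], "roll": 0, "jaw": 55},
    {"dp": [0, 0, 3.5], "roll": 0, "jaw": 55},
  ],
)

```text
time_s: 21.15
tcp_pos: [0.5834, 0.0083, 0.0548]
eef_rot: [180.0, 0.0, 7.5]
contact_force: [0.6, 0.9, -3.3]
gripper_width: 0.0538
gripper_force: 40.0
```

>>> send_rows(
  steps=[
    {"dp": [0, 0, 0], "roll": 0, "jaw": 55},
    {"dp": [0, 0, 0], "roll": 0, "jaw": 55},
    {"dp": [0, 0, 0], "roll": 0, "jaw": 55},
    {"dp": [0, 0, -5], "roll": 0, "jaw": 55},
    {"dp": [0, 0, -10], "roll": 0, "jaw": 55},
  ],
  newtons=45,
)

```text
time_s: 21.78
tcp_pos: [0.5835, 0.0083, 0.0656]
eef_rot: [180.0, 0.0, 7.5]
contact_force: [-0.7, -0.0, -4.0]
gripper_width: 0.0538
gripper_force: 45.0
```

Now the lift, gently: 25 mm per row, up to about 17 cm of air.

>>> send_rows(
  steps=[
    {"dp": [0, 0, -15], "roll": 0, "jaw": 55},
    {"dp": [0, 0, -35], "roll": 0, "jaw": 55},
    {"dp": [0, 0, -60], "roll": 0, "jaw": 55},
    {"dp": [0, 0, -85], "roll": 0, "jaw": 55},
    {"dp": [0, 0, -110], "roll": 0, "jaw": 55},
  ],
)

```text
time_s: 22.4
tcp_pos: [0.5836, 0.0083, 0.1773]
eef_rot: [-180.0, -0.0, 7.5]
contact_force: [0.3, -0.0, -4.2]
gripper_width: 0.0538
gripper_force: 45.0
```

>>> send_rows(
  steps=[
    {"dp": [0, 0, -20], "roll": 0, "jaw": 55},
    {"dp": [0, 0, -35], "roll": 0, "jaw": 55},
    {"dp": [0, 0, -45], "roll": 0, "jaw": 55},
    {"dp": [0, 0, -50], "roll": 0, "jaw": 55},
    {"dp": [0, 0, -50], "roll": 0, "jaw": 55},
  ],
)

```text
time_s: 23.02
tcp_pos: [0.5836, 0.0084, 0.2251]
eef_rot: [-180.0, 0.0, 7.5]
contact_force: [-0.1, -0.3, -4.9]
gripper_width: 0.0536
gripper_force: 45.0
```

>>> send_rows(
  steps=[
    {"dp": [0, 0, 0], "roll": 0, "jaw": 55},
    {"dp": [0, 0, 0], "roll": 0, "jaw": 55},
    {"dp": [0, 0, 0], "roll": 0, "jaw": 55},
    {"dp": [0, 0, 0], "roll": 0, "jaw": 55},
    {"dp": [0, 0, 0], "roll": 0, "jaw": 55},
  ],
)

```text
time_s: 23.65
tcp_pos: [0.5837, 0.0084, 0.2253]
eef_rot: [-180.0, 0.0, 7.5]
contact_force: [-0.1, -1.0, -4.2]
gripper_width: 0.0536
gripper_force: 45.0
```

Run:
```python
from plant import r
from h import *
s=grab(r,"scene","s10"); st=r.get_state()
print(st["tcp_pos"],st["contact_force"],st["gripper_width"],st["gripper_force"],np.abs(st["qd"]).max())
a=np.radians(7.6); ex=np.array([np.cos(a),np.sin(a),0]); ey=np.array([-np.sin(a),np.cos(a),0])
zc=st["tcp_pos"][2]-.055+.040; c0=np.array([.588,.009,zc])
for y in(0,.006):
    d=np.arange(.084,.121,.003)
    uv=proj(s,c0-d[:,None]*ex+y*ey).astype(np.float32)
    v=cv2.remap(s["image"],uv[None,:,0],uv[None,:,1],cv2.INTER_LINEAR)[0]
    print(y,[(round(x*1000),*p) for x,p in zip(d,v.tolist())])
# brass region and cradle check
hsv=cv2.cvtColor(s["image"],cv2.COLOR_BGR2HSV); q=cv2.findNonZero(cv2.inRange(hsv[80:230,180:300],(18,150,60),(32,255,255)))
print(len(q),cv2.minAreaRect(q), proj(s,np.array([c0+[0,0,.015]+ex*i*.03+ey*j*.027 for i in(-1,1) for j in(-1,1)])).round(1).tolist())
```

```text
[0.58371075 0.00837564 0.22526473] [ 0.24682281 -0.61906744 -4.54064125] 0.05370278235789431 44.99749481678009 0.09061941474807376
0 [(84, 35, 33, 32), (87, 37, 35, 34), (90, 36, 35, 32), (93, 36, 34, 32), (96, 37, 34, 34), (99, 37, 35, 34), (102, 36, 35, 33), (105, 36, 35, 32), (108, 36, 33, 32), (111, 36, 34, 34), (114, 36, 35, 34), (117, 36, 35, 33), (120, 34, 33, 32)]
0.006 [(84, 36, 34, 33), (87, 35, 34, 32), (90, 36, 35, 32), (93, 35, 33, 31), (96, 35, 34, 32), (99, 36, 35, 33), (102, 35, 33, 33), (105, 37, 35, 33), (108, 36, 34, 32), (111, 36, 34, 32), (114, 35, 34, 32), (117, 35, 34, 31), (120, 35, 33, 32)]
343 ((60.0962028503418, 88.73951721191406), (106.57876586914062, 75.0486068725586), 56.02345275878906) [[248.8, 135.1], [268.6, 145.4], [232.4, 151.1], [252.4, 162.0]]
```

```bash
python3 -c "
from plant import r
print(r.close_job())"
```

```text
the job is handed in; nothing more can be done
None
```

The padlock was laid in the wooden cradle, dialled to two o'clock and pulled fully open, and the job was handed in at about 24 s with the lock held still in the gripper about 17 cm above the bench; the one thing I could not check was the shackle after the lift, because the gripper hid it.

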